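# Feel out the plug gauge with the loose handle

### The arm

A 6-joint arm with a two-finger parallel gripper is mounted at the origin on the work surface. World frame = base frame: x ahead of the robot, y to its left, z up, the work surface at z = 0. Lengths are in m, angles in degrees, forces in N, time in s.
With the tool pointing down it reaches from about 0.4 to 0.825 m from the base axis. Payload 7 kg.
Tool frame: the origin (TCP) lies on the front face of the gripper's body, between the roots of the fingers; the fingertips stand 66 mm ahead of it and the grasp point (between the pads) lies 47 mm ahead of it (nose_length is the distance from the TCP to the fingertips, in m); y points along the fingers, z is the direction in which the jaws open and shut, and the axes are right-handed (so a half turn about y gives the same grasp; the last joint's range is limited). The gripper opens to 88 mm and grips with 3 to 60 N. Pads are 19 mm wide; open, the fingers measure 130 mm over their backs; the gripper's body (78 mm by 193 mm) begins 47 mm behind the grasp point.
Start: joints at [91.965, 20.546, 0.682, 0, -70.136, -16.507], TCP at [0.169, 0.653, 0.292] pointing down, gripper open.
Joint ranges: [-176.03, 176.03], [-82.01, 121.73], [-58.28, 71.71], [-173.87, 95.51], [-174.79, -0.11], [-173.66, 173.66]. Speed limits (degrees/s): [136.94, 136.94, 172.46, 180, 180, 180].

### API

Orientations are given as [roll, pitch, yaw] about the fixed x, y, z axes, in that order (R = Rz(yaw) Ry(pitch) Rx(roll)).
In Python, from plant import get_state, capture, close_job, nose_length gives the robot as it stands.
- The arm moves only by the tool apply_moves, never from a script. Its argument "rows" is a list of rows, each a list of 2 entries, a list of its own where there are three numbers: the shift along the tool's x, y, z in m, then the turn about the tool's y in degrees. In form: [[[tx, ty, tz], yaw], ...]. A call has 1 to 20 rows; each row is the pose to reach, as a shift and turn from the pose commanded when the call began, along the tool's axes at that moment; what a row does not reach only later rows make up. A row lasts 1/8 s, in which the tool goes at most 62.5 mm and 10.7 degrees, less where a joint would pass 70% of its speed; a pose out of reach is approached as far as the arm can. A call with a gripper value outside its range is refused whole. "gripper" is the opening, from 0 (shut) to 1 (fully open), set as the call begins (left out, the last holds). The fingers move at their own pace and stop on an object; "grip_force" is the grip in N (left out, the last holds). Time passes only in rows, so rows that repeat a pose let the fingers close. It gives the time, the measured TCP pose, the force and the opening at its end, in the units of the state.
- get_state(): the state, without advancing time (a new reading comes with each control period).
- capture(name): name is "scene" or "top" or "wrist"; returns a dict with "pixels" (480x640x3 uint8, blue, green, red), "z_map" (480x640 float32, m along the optical axis (not along the pixel's ray), 0 where there is no reading), "intrinsics" (3x3 intrinsics, pixels), "rvec" (rotation vector, rad) and "tvec" (3), from world to camera coordinates, as OpenCV has them; the wrist camera has in their place "mount" (4x4, takes a point from camera to tool coordinates, whose origin is the TCP and whose axes are the tool frame's). Camera axes: x right, y down, z forward; pixel columns grow to the right and rows downward; lengths in m; the calibration is good to about 2 mm. A picture is of the moment at which its call begins: read the wrist's pose just before it.
- close_job(): hands the job in, once; it reports no verdict.
The state is a dict: "time_s": time; "joints": joint angles; "qd": joint speeds; "joint_torque": joint torques, N m; "tcp_pos": TCP position; "eef_rot": TCP orientation; "contact_force": force on the tool from outside, world axes, zero at the start; "moment": the same for the moment, N m; "gripper_width": finger opening in m.
Only numpy, scipy, OpenCV 4.12 (cv2) and the standard library are available. Lean on these libraries where they do the work, as an engineer would, in place of code of your own. Each camera call takes 0.05 s, during which the arm holds its last target.

### The job

The handle of one of the four plug gauges in the rack has worked loose in its collet. Rock the handles gently where they stand, until they come up firm, to feel which one has play; then lift that gauge out and set it down gently, upright, in an empty cell of the grey repair box. Leave the sound gauges seated in the rack and everything else on the bench where it is.

Things in the scene. Friction and masses are not known exactly. Their poses are not given: they have to be found in the camera images.
- rack: Fixed white nylon gauge rack: block 70 x 222 x 46 mm high (on a thin plate 90 x 242 mm). Four round holes of 25.7 mm, 36 mm deep, in a row along its own y axis at y = -81, -27, +27 and +81 mm. Origin: centre of the underside, on the bench; z up.
- tray: Fixed grey plastic repair box, 116 x 116 mm and 42 mm high, walls and crossed dividers 4 mm, floor 4 mm: four square cells of 52 mm, their centres at x and y = +-28 mm. Origin: centre of the underside, on the bench; z up. The cell at (+28, -28) mm is taken by old_plug; the other three are empty.
- old_plug: Loose bystander: dark worn steel setting plug, diameter 32 mm, 62 mm high over its stub, standing in one cell of the repair box. Origin: centre of its underside.
- gauge_a: Steel plug (gauging member) of a plug gauge, one of four alike: diameter 25 mm, 44 mm long, standing upright in a rack hole with 0.7 mm of slack, so its top stands 8 mm above the rack and the whole gauge is 153 mm long, about 0.25 kg. Origin: centre of its lower end face (10 mm above the bench in the rack); z up along the plug to the handle.
- handle_a: Handle of gauge_a, held in a collet on the plug: aluminium hexagon 18 mm across flats (flats face its own +-x and every 60 degrees on) from 18 to 108 mm above its origin, round dark 18 mm collet nut below that. Origin: in the collet, 45 mm above the plug's lower face; z up along the handle.
- top_a (a point): Point on the axis of handle_a, 85 mm above its origin. Pushed here, a sound handle is stiff (5 N: under 1 mm) after 2 to 5 mm each way of the plug's slack in its hole; a loose one also drags round in its collet at some 2 N, any way, by 17 mm (0.2 rad) each way, then stops. Lower down all give less. At rest they look alike. A grip that keeps the handle upright hides the play; open fingers show it.
- gauge_b: Steel plug (gauging member) of a plug gauge, one of four alike: diameter 25 mm, 44 mm long, standing upright in a rack hole with 0.7 mm of slack, so its top stands 8 mm above the rack and the whole gauge is 153 mm long, about 0.25 kg. Origin: centre of its lower end face (10 mm above the bench in the rack); z up along the plug to the handle.
- handle_b: Handle of gauge_b, held in a collet on the plug: aluminium hexagon 18 mm across flats (flats face its own +-x and every 60 degrees on) from 18 to 108 mm above its origin, round dark 18 mm collet nut below that. Origin: in the collet, 45 mm above the plug's lower face; z up along the handle.
- top_b (a point): Point on the axis of handle_b, 85 mm above its origin. Pushed here, a sound handle is stiff (5 N: under 1 mm) after 2 to 5 mm each way of the plug's slack in its hole; a loose one also drags round in its collet at some 2 N, any way, by 17 mm (0.2 rad) each way, then stops. Lower down all give less. At rest they look alike. A grip that keeps the handle upright hides the play; open fingers show it.
- gauge_c: Steel plug (gauging member) of a plug gauge, one of four alike: diameter 25 mm, 44 mm long, standing upright in a rack hole with 0.7 mm of slack, so its top stands 8 mm above the rack and the whole gauge is 153 mm long, about 0.25 kg. Origin: centre of its lower end face (10 mm above the bench in the rack); z up along the plug to the handle.
- handle_c: Handle of gauge_c, held in a collet on the plug: aluminium hexagon 18 mm across flats (flats face its own +-x and every 60 degrees on) from 18 to 108 mm above its origin, round dark 18 mm collet nut below that. Origin: in the collet, 45 mm above the plug's lower face; z up along the handle.
- top_c (a point): Point on the axis of handle_c, 85 mm above its origin. Pushed here, a sound handle is stiff (5 N: under 1 mm) after 2 to 5 mm each way of the plug's slack in its hole; a loose one also drags round in its collet at some 2 N, any way, by 17 mm (0.2 rad) each way, then stops. Lower down all give less. At rest they look alike. A grip that keeps the handle upright hides the play; open fingers show it.
- gauge_d: Steel plug (gauging member) of a plug gauge, one of four alike: diameter 25 mm, 44 mm long, standing upright in a rack hole with 0.7 mm of slack, so its top stands 8 mm above the rack and the whole gauge is 153 mm long, about 0.25 kg. Origin: centre of its lower end face (10 mm above the bench in the rack); z up along the plug to the handle.
- handle_d: Handle of gauge_d, held in a collet on the plug: aluminium hexagon 18 mm across flats (flats face its own +-x and every 60 degrees on) from 18 to 108 mm above its origin, round dark 18 mm collet nut below that. Origin: in the collet, 45 mm above the plug's lower face; z up along the handle.
- top_d (a point): Point on the axis of handle_d, 85 mm above its origin. Pushed here, a sound handle is stiff (5 N: under 1 mm) after 2 to 5 mm each way of the plug's slack in its hole; a loose one also drags round in its collet at some 2 N, any way, by 17 mm (0.2 rad) each way, then stops. Lower down all give less. At rest they look alike. A grip that keeps the handle upright hides the play; open fingers show it.
- ring_gauge: Loose bystander, leave alone: steel ring gauge 60 mm wide, 20 mm high, bore 30 mm, lying flat. Origin: on its underside.
- torque_driver: Loose bystander, leave alone: torque screwdriver about 175 mm long, 30 mm thick, lying (handle to -x). Origin: on its underside.
- micrometer: Loose bystander, leave alone: outside micrometer, about 160 x 45 x 18 mm, lying flat (it reaches 117 mm to +x and 43 mm to -x of its origin). Origin: on its underside.
- gauge_block: Loose bystander, leave alone: steel gauge block 9 x 35 x 30 mm, standing on edge. Origin: on its underside.
- hex_key: Loose bystander, leave alone: L-shaped hex key 100 x 30 mm, 6 mm thick, lying. Origin: on its underside.
- loupe: Loose bystander, leave alone: magnifier loupe, diameter 34 mm, 36 mm high. Origin: on its underside.
- oil_bottle: Loose bystander, leave alone: small white oil bottle, diameter 36 mm, 85 mm high. Origin: on its underside.

How it is judged:
By the outcome, as a careful person would: the job done as asked, in the order asked, and still so for the second after the job is handed in, with the robot touching nothing.
It also fails if it takes over 72 s, if anything falls off the work surface, if the arm or the gripper's body presses on something with over 40 N, if the wrist force passes 120 N, or if a joint passes its speed limit or range.

## Working session

There is one attempt and no reset: what is moved stays moved. The work goes in short steps, Python scripts to look and compute and a tool call to move; the robot and the scene stay as the last step left them, time stands still between calls to the robot, and variables do not carry over. Pictures are saved under pics/ and viewed, and the job is handed in when it is done.

Besides the shell and the picture viewer there is one more tool, called after "Request:" as name(argument=value, ...) on one line, values as JSON. apply_moves: Moves the arm, as the interface text tells. Its arguments: {"type":"object","properties":{"rows":{"type":"array"},"gripper":{"type":"number"},"grip_force":{"type":"number"}},"required":["rows"]}

```bash
ls; mkdir -p pics; python3 - <<'E'
from plant import get_state, capture, nose_length
import cv2, numpy as np
s=get_state(); print(s, nose_length)
for n in ("scene","top"):
    c=capture(n); cv2.imwrite(f"pics/{n}0.png",c["pixels"]); np.savez(f"{n}0.npz",**c)
    print(n,c["intrinsics"].tolist(),c["rvec"],c["tvec"])
E
```

```text
pics
{'time_s': 0.0, 'joints': array([ 9.19646159e+01,  2.05899917e+01,  6.31880981e-01, -1.82016566e-02,
       -7.01366023e+01, -1.65088323e+01]), 'qd': array([ 0.0005374 , -0.03839472, -0.00726606, -0.11664004, -0.01216406,
       -0.03147597]), 'joint_torque': array([ 2.03467163e-03, -5.82731438e+01,  2.93045783e+01,  6.99692577e+00,
        6.83535865e-03, -1.56391293e-04]), 'tcp_pos': array([0.16942052, 0.65298155, 0.29123055]), 'eef_rot': array([-8.99043289e+01,  1.05109788e-02,  1.65449594e+02]), 'contact_force': array([ 0.12139739, -1.13416767, -0.68417111]), 'moment': array([ 0.07821486,  0.01150647, -0.0333029 ]), 'gripper_width': 0.08755743474053793} 0.0656
scene [[491.08164545286553, 0.0, 317.1006794401407], [0.0, 491.08164545286553, 228.27337098126904], [0.0, 0.0, 1.0]] [ 2.20588739  1.5563202  -0.41641629] [-0.14350779 -0.39915906  1.32168891]
top [[600.111660863295, 0.0, 307.5044333135631], [0.0, 600.111660863295, 244.65512850240236], [0.0, 0.0, 1.0]] [ 2.16109848 -2.1253733   0.11074177] [-0.02104956  0.5539461   1.21385054]
```

View pics/scene0.png

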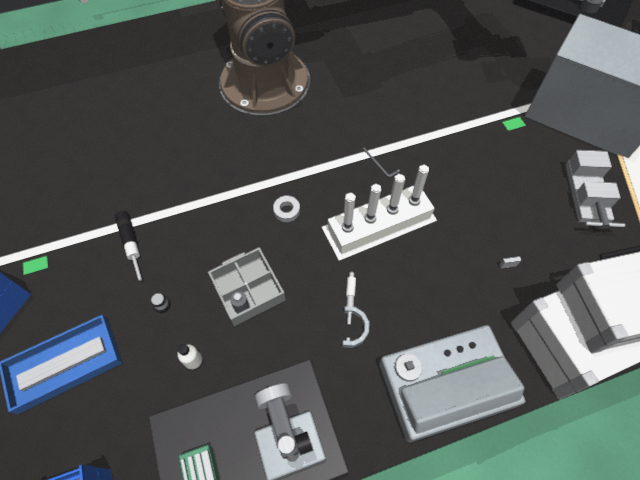

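View pics/top0.png

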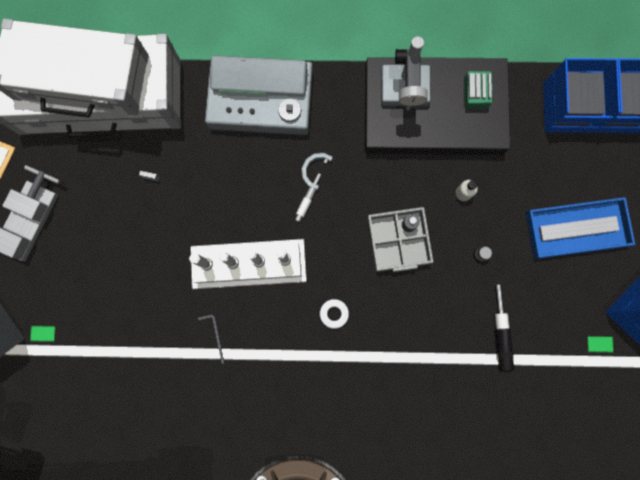

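The scene view shows the rack at about (380,220) with four handles. The tray is at (247,286), with old_plug in it at (239,299). In the top view the rack is at (248,263) and the tray at (401,239). Next I'll measure both.

```bash
cat > h.py <<'E'
import numpy as np, cv2
def load(n): return dict(np.load(n))
def w2c(c):
    R,_=cv2.Rodrigues(c["rvec"]); return R,np.asarray(c["tvec"]).reshape(3)
def cloud(c):
    R,t=w2c(c); K=c["intrinsics"]; z=c["z_map"].astype(float)
    v,u=np.mgrid[:480,:640]
    p=np.stack([(u-K[0,2])/K[0,0]*z,(v-K[1,2])/K[1,1]*z,z],-1)
    return (p-t)@R
def ray(c,u,v,z):
    R,t=w2c(c);K=c["intrinsics"]; d=R.T@np.linalg.solve(K,[u,v,1]); o=-R.T@t
    return o+d*(z-o[2])/d[2]
def proj(c,P):
    return cv2.projectPoints(np.array(P,float).reshape(-1,3),c["rvec"],c["tvec"],c["intrinsics"],None)[0].reshape(-1,2)
E
python3 - <<'E'
from h import *
for n in ("top","scene"):
    c=load(n+"0.npz"); P=cloud(c); ok=c["z_map"]>0
    print(n,"cam", -w2c(c)[0].T@w2c(c)[1])
    if n=="top": b=(slice(225,300),slice(180,320)); tb=(slice(195,285),slice(355,445))
    else: b=(slice(150,270),slice(310,450)); tb=(slice(235,335),slice(195,295))
    Q=P[b].reshape(-1,3); z=Q[:,2]
    top=Q[(abs(z-.046)<.004)]
    r=cv2.minAreaRect((top[:,:2]*1000).astype(np.float32)); print("rack top",r,len(top))
    h=Q[(z>.07)&(z<.18)]
    # cluster handles
    m=(P[...,2]>.08)&ok; M=np.zeros_like(m); M[b]=m[b]
    k,l,st,ce=cv2.connectedComponentsWithStats(M.astype(np.uint8))
    for i in range(1,k):
        if st[i,4]>10:
            q=P[l==i]; qt=q[q[:,2]>q[:,2].max()-.02]; print("handle",st[i],q[:,2].max(),qt.mean(0), q.mean(0))
    Q=P[tb].reshape(-1,3); z=Q[:,2]
    top=Q[(abs(z-.042)<.004)]
    r=cv2.minAreaRect((top[:,:2]*1000).astype(np.float32)); print("tray top",r,len(top))
    pl=Q[z>.05]; print("plug",pl.mean(0),pl[:,2].max())
E
```

```text
top cam [ 0.39464831 -0.0444404   1.2739742 ]
rack top ((516.2019653320312, 115.98593139648438), (70.55430603027344, 222.3244171142578), 4.4621195793151855) 2538
handle [246 248  16  16 144] 0.168693533050853 [0.5194554  0.08905692 0.16268653] [0.51746944 0.08720442 0.14612613]
handle [275 248  14  14 129] 0.16911983107035075 [0.52195877 0.03465141 0.16309858] [0.52016375 0.03366439 0.14845294]
handle [218 251  17  15 158] 0.17152297382781254 [0.51348797 0.14183566 0.16350765] [0.51210115 0.13973826 0.1434839 ]
handle [189 253  20  14 174] 0.16843367119768204 [0.50886147 0.19542332 0.16272411] [0.50806667 0.19303153 0.14060051]
tray top ((567.2091064453125, -203.78536987304688), (122.29241180419922, 116.96817016601562), 9.300030708312988) 528
plug [ 0.58259034 -0.20684328  0.17718204] 1.273974200650235
scene cam [ 0.98775329 -0.18775184  0.95701447]
rack top ((517.437744140625, 117.52428436279297), (72.77379608154297, 223.95538330078125), 4.67206335067749) 2118
handle [413 165  16  32 287] 0.1684622564761751 [0.51330611 0.19574911 0.16105683] [0.51509839 0.19437453 0.13152134]
handle [390 174  15  31 292] 0.16931585326110568 [0.5176735  0.14196492 0.16119348] [0.51934063 0.14101185 0.13142556]
handle [368 184  13  30 278] 0.16914840924313446 [0.52354475 0.08919441 0.16110563] [0.52501633 0.08783368 0.13241323]
handle [344 193  12  31 275] 0.16770481711305127 [0.5260258  0.03508349 0.16117798] [0.52824121 0.03401093 0.13264532]
tray top ((567.4437255859375, -202.17259216308594), (123.80215454101562, 115.95127868652344), 9.130590438842773) 609
plug [ 0.66169492 -0.21892299  0.18609637] 0.9570144740888888
```

```bash
python3 - <<'E'
import cv2
a=cv2.imread("pics/top0.png"); cv2.imwrite("pics/topz.png",cv2.resize(a[190:310,180:440],None,fx=3,fy=3,interpolation=cv2.INTER_CUBIC))
a=cv2.imread("pics/scene0.png"); cv2.imwrite("pics/scz.png",cv2.resize(a[150:340,195:450],None,fx=3,fy=3,interpolation=cv2.INTER_CUBIC))
E
```

```text
(no output)
```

View pics/topz.png

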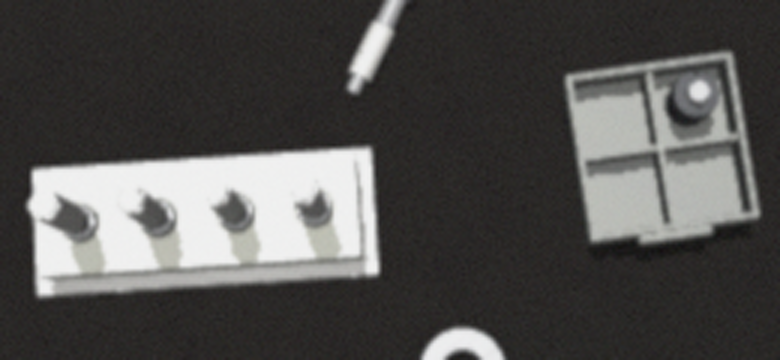

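View pics/scz.png

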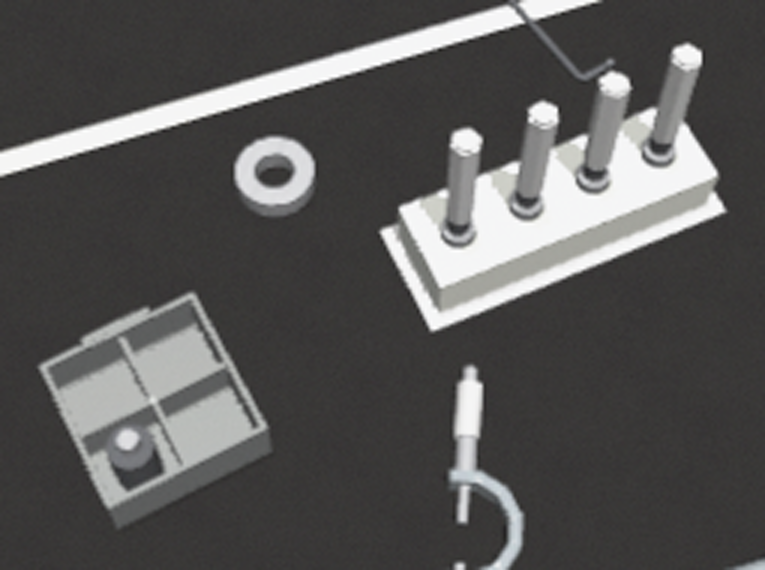

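```bash
python3 - <<'E'
from h import *
for n in ("top","scene"):
    c=load(n+"0.npz"); P=cloud(c)
    print(n,proj(c,[[.169,.653,.29],[.169,.653,.4],[.5168,.1168,.046],[.5703,-.2025,.042]]).round())
    if n=="scene":
        for v,u in ((60,560),(60,600),(100,560),(120,600),(30,600),(140,625)): print(u,v,P[v,u])
    m=(P[...,2]>.16)&(c["z_map"]>0); print("high", P[m].min(0),P[m].max(0))
c=load("scene0.npz");P=cloud(c)
# max height per region along corridor x .1-.75,y -.4..0.75
m=(P[...,0]>.15)&(P[...,0]<.8)&(P[...,1]>-.4)&(P[...,1]<.75)&(P[...,2]>.1)&(c["z_map"]>0)
k,l,st,ce=cv2.connectedComponentsWithStats(m.astype(np.uint8))
for i in range(1,k):
    if st[i,4]>20: q=P[l==i]; print(st[i],q.min(0),q.max(0))
# exact jaw/target
R=np.array([np.deg2rad(0)])
import math
def tool(yaw): a=math.radians(yaw); return np.array([math.cos(a),math.sin(a),0]),np.array([0,0,-1]),np.array([-math.sin(a),math.cos(a),0])
x,y,z=tool(165.45)
d=np.array([.5105,.1965,.28])-[.1694,.653,.2915]
print(d@x,d@y,d@z)
E
```

```text
top [[-114.  456.]
 [-169.  473.]
 [ 245.  261.]
 [ 400.  238.]]
high [ 0.50178958 -0.23746383  0.16001294] [0.95971388 0.59032901 0.23579764]
scene [[554. -39.]
 [576. -91.]
 [381. 214.]
 [245. 282.]]
560 60 [0.35724815 0.59822634 0.18535733]
600 60 [0.39960655 0.66314743 0.20108784]
560 100 [0.39345591 0.62189767 0.08870462]
600 120 [0.47061709 0.68521685 0.07667164]
600 30 [0.31825454 0.72022752 0.20128366]
625 140 [0.52811685 0.72662948 0.05315297]
high [-0.0982952  -0.23662483  0.16000154] [0.93834761 0.79503397 0.27981536]
[ 540   14  100  114 6941] [0.25367883 0.58510148 0.10001348] [0.53250254 0.74991273 0.20466916]
[415 165  14  26 234] [0.50043671 0.18603987 0.10029884] [0.52125409 0.20886393 0.16846226]
[392 174  13  26 241] [0.50520353 0.13323876 0.10113407] [0.52688996 0.15317963 0.16931585]
[369 184  12  25 228] [0.51119852 0.08027573 0.10043305] [0.53167911 0.09982343 0.16914841]
[344 193  12  26 227] [0.5134764  0.02601047 0.10011219] [0.53341958 0.04663005 0.16770482]
[600 246  40  14 207] [0.78649749 0.41335977 0.15164482] [0.7999111  0.49240397 0.16240462]
-0.44484461542086645 0.011499999999999955 0.3561667139571881
```

Request:
apply_moves(rows=[[[-0.03,-0.02,0.024],6],[[-0.07,-0.03,0.056],12],[[-0.11,-0.03,0.089],18],[[-0.152,-0.03,0.122],24],[[-0.194,-0.03,0.155],31],[[-0.236,-0.03,0.189],38],[[-0.278,-0.03,0.222],45],[[-0.32,-0.03,0.256],52],[[-0.362,-0.03,0.29],58],[[-0.404,-0.02,0.323],64],[[-0.43,-0.01,0.344],69],[[-0.445,0,0.356],70.9],[[-0.445,0,0.356],70.9],[[-0.445,0,0.356],70.9]], gripper=0.34)

```text
time_s: 1.85
tcp_pos: [0.5107, 0.1976, 0.2922]
eef_rot: [-90.0, -0.0, 94.6]
contact_force: [0.7, 0.1, 0.3]
gripper_width: 0.0299
```

```bash
python3 - <<'E'
from h import *
from plant import *
s=get_state(); print(s["time_s"],s["tcp_pos"],s["eef_rot"],s["contact_force"],s["gripper_width"],s["joints"].round(1))
c=capture("wrist"); cv2.imwrite("pics/w1.png",c["pixels"]); print(c["mount"],c["intrinsics"]); np.savez("w1.npz",**c,pos=s["tcp_pos"],rot=s["eef_rot"])
E
```

```text
1.85 [0.51068503 0.1975908  0.29222813] [-9.00031201e+01 -1.96238367e-03  9.46306957e+01] [0.71758457 0.14928577 0.26462057] 0.029871197592316535 [ 41.7   8.6 -15.5   0.  -65.9 -37. ]
[[-8.80967946e-04  9.56960070e-01  2.90218277e-01 -7.68478402e-02]
 [-5.32099592e-04 -2.90218798e-01  9.56960170e-01 -9.29176951e-02]
 [ 9.99999470e-01  6.88626208e-04  7.64871521e-04 -3.11286918e-04]
 [ 0.00000000e+00  0.00000000e+00  0.00000000e+00  1.00000000e+00]] [[380.14398687   0.         319.59251639]
 [  0.         380.14398687 235.9136339 ]
 [  0.           0.           1.        ]]
```

View pics/w1.png

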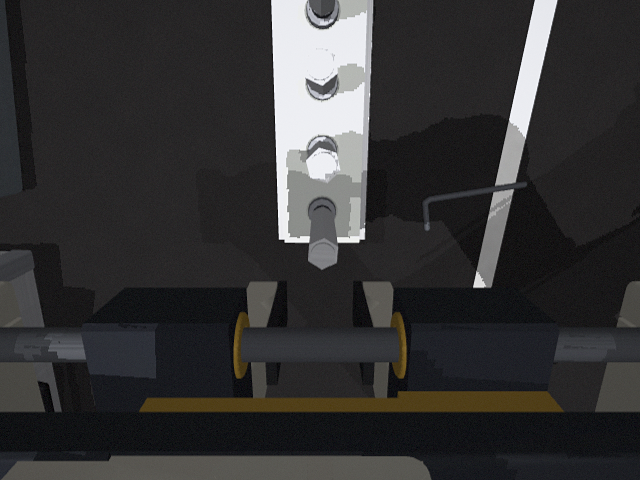

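The wrist view shows the end handle's hexagonal top at (323,252), lying between the finger pads at (265,290) and (373,290). The other three tops are at (323,160), (320,65) and (321,8). I'll measure the first three tops with the wrist depth.

```bash
cat >> h.py <<'E'
from scipy.spatial.transform import Rotation as Ro
def wcloud(c):
    K=c["intrinsics"]; z=c["z_map"].astype(float); v,u=np.mgrid[:480,:640]
    p=np.stack([(u-K[0,2])/K[0,0]*z,(v-K[1,2])/K[1,1]*z,z,np.ones_like(z)],-1)
    q=(p@c["mount"].T)[...,:3]
    R=Ro.from_euler("xyz",c["rot"],degrees=True).as_matrix()
    return q@R.T+c["pos"], q
E
python3 - <<'E'
from h import *
c=load("w1.npz"); P,q=wcloud(c)
ok=(c["z_map"]>0)
m=ok&(P[...,2]>.155)&(P[...,2]<.175); m[275:]=0
k,l,st,ce=cv2.connectedComponentsWithStats(m.astype(np.uint8))
for i in range(1,k):
    if st[i,4]>15: print(st[i],P[l==i].mean(0).round(4),((P[l==i].min(0)+P[l==i].max(0))/2).round(4),q[l==i].mean(0).round(4))
m=ok&(abs(P[...,2]-.046)<.004); print(cv2.minAreaRect((P[m][:,:2]*1000).astype(np.float32)))
a=c["pixels"]; cv2.imwrite("pics/w1z.png",cv2.resize(a[120:280,240:400],None,fx=4,fy=3.7,interpolation=cv2.INTER_CUBIC))
E
```

```text
[ 302   44   36   42 1099] [0.5194 0.0925 0.1647] [0.5194 0.0922 0.1616] [-0.1054  0.1276 -0.0002]
[306 147  34  36 870] [0.5133 0.1447 0.1648] [0.5134 0.1451 0.1619] [-0.053   0.1274  0.0016]
[308 234  30  35 796] [0.509  0.1974 0.1643] [0.5089 0.1987 0.1615] [-1.00e-04  1.28e-01  1.70e-03]
((630.1575927734375, 239.589599609375), (498.00732421875, 196.94625854492188), 43.72738265991211)
```

View pics/w1z.png

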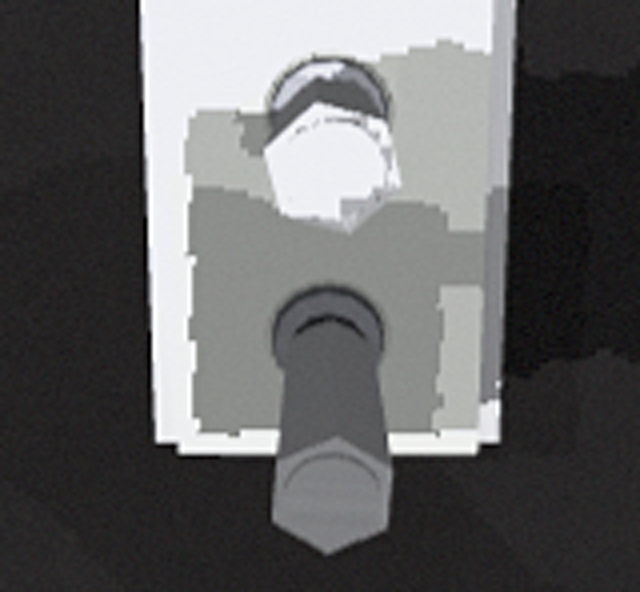

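Request:
apply_moves(rows=[[[0,0.03,0.0015],0],[[0,0.06,0.0015],0],[[0,0.09,0.0015],0],[[0,0.105,0.0015],0],[[0,0.105,0.0015],0],[[0,0.105,0.0015],0]])

```text
time_s: 2.65
tcp_pos: [0.5099, 0.1976, 0.1884]
eef_rot: [-90.1, -0.0, 94.6]
contact_force: [-0.6, 0.6, 0.8]
gripper_width: 0.0299
```

Request:
apply_moves(rows=[[[0,0,0.002],0],[[0,0,0.004],0],[[0,0,0.006],0],[[0,0,0.007],0],[[0,0,0.008],0],[[0,0,0.008],0]])

```text
time_s: 3.4
tcp_pos: [0.5016, 0.1964, 0.1873]
eef_rot: [-90.0, -0.0, 94.6]
contact_force: [1.1, -0.4, 0.8]
gripper_width: 0.0295
```

Request:
apply_moves(rows=[[[0,0,0.001],0],[[0,0,0.0015],0],[[0,0,0.0015],0]])

```text
time_s: 3.78
tcp_pos: [0.5001, 0.1963, 0.1874]
eef_rot: [-90.0, -0.0, 94.6]
contact_force: [2.2, 0.0, 1.3]
gripper_width: 0.0297
```

Request:
apply_moves(rows=[[[0,0,0.001],0],[[0,0,0.002],0],[[0,0,0.002],0]])

```text
time_s: 4.15
tcp_pos: [0.4985, 0.1963, 0.1875]
eef_rot: [-90.1, -0.0, 94.6]
contact_force: [6.3, 0.3, 1.1]
gripper_width: 0.0302
```

Request:
apply_moves(rows=[[[0,0,0.001],0],[[0,0,0.002],0],[[0,0,0.002],0]])

```text
time_s: 4.53
tcp_pos: [0.4972, 0.1964, 0.1877]
eef_rot: [-90.2, -0.1, 94.6]
contact_force: [9.0, 0.6, -1.2]
gripper_width: 0.0296
```

Request:
apply_moves(rows=[[[0,0,-0.006],0],[[0,0,-0.013],0],[[0,0,-0.018],0],[[0,0,-0.02],0],[[0,0,-0.022],0],[[0,0,-0.0235],0],[[0,0,-0.0235],0]])

```text
time_s: 5.4
tcp_pos: [0.5188, 0.1974, 0.187]
eef_rot: [-89.9, 0.0, 94.5]
contact_force: [-3.6, -0.2, 2.2]
gripper_width: 0.03
```

Request:
apply_moves(rows=[[[0,0,-0.001],0],[[0,0,-0.002],0],[[0,0,-0.002],0]])

```text
time_s: 5.78
tcp_pos: [0.5202, 0.1974, 0.187]
eef_rot: [-89.9, 0.0, 94.5]
contact_force: [-8.2, -0.3, 6.2]
gripper_width: 0.0294
```

Request:
apply_moves(rows=[[[0,-0.002,0.006],0],[[0,-0.03,0.012],0],[[0,-0.058,0.012],0],[[-0.02,-0.058,0.012],0],[[-0.045,-0.058,0.012],0],[[-0.0535,-0.058,0.012],0],[[-0.0535,-0.03,0.012],0],[[-0.0535,-0.004,0.012],0],[[-0.0535,0,0.015],0],[[-0.0535,0,0.02],0],[[-0.0535,0,0.0215],0],[[-0.0535,0,0.0215],0]])

```text
time_s: 7.28
tcp_pos: [0.5046, 0.1432, 0.1882]
eef_rot: [-90.1, -0.1, 94.6]
contact_force: [1.9, -0.3, 0.1]
gripper_width: 0.0296
```

Request:
apply_moves(rows=[[[0,0,0.001],0],[[0,0,0.002],0],[[0,0,0.002],0]])

```text
time_s: 7.65
tcp_pos: [0.5032, 0.1432, 0.1881]
eef_rot: [-90.2, -0.0, 94.6]
contact_force: [4.7, -0.6, 1.6]
gripper_width: 0.0301
```

Request:
apply_moves(rows=[[[0,0,0.001],0],[[0,0,0.002],0],[[0,0,0.002],0]])

```text
time_s: 8.02
tcp_pos: [0.502, 0.1432, 0.1882]
eef_rot: [-90.2, -0.1, 94.6]
contact_force: [7.8, -1.0, 1.5]
gripper_width: 0.0301
```

Request:
apply_moves(rows=[[[0,0,-0.006],0],[[0,0,-0.013],0],[[0,0,-0.018],0],[[0,0,-0.02],0],[[0,0,-0.022],0],[[0,0,-0.0235],0],[[0,0,-0.0235],0]])

```text
time_s: 8.9
tcp_pos: [0.5229, 0.1441, 0.187]
eef_rot: [-89.9, 0.0, 94.5]
contact_force: [-5.7, 0.3, 2.5]
gripper_width: 0.0298
```

Request:
apply_moves(rows=[[[0,0,-0.001],0],[[0,0,-0.0015],0],[[0,0,-0.0015],0]])

```text
time_s: 9.28
tcp_pos: [0.5239, 0.1441, 0.187]
eef_rot: [-89.9, 0.0, 94.5]
contact_force: [-6.8, -0.0, 4.9]
gripper_width: 0.0301
```

Request:
apply_moves(rows=[[[0,-0.002,0.006],0],[[0,-0.03,0.01],0],[[0,-0.058,0.01],0],[[-0.02,-0.058,0.01],0],[[-0.045,-0.058,0.01],0],[[-0.0535,-0.058,0.01],0],[[-0.0535,-0.03,0.01],0],[[-0.0535,-0.004,0.01],0],[[-0.0535,0,0.013],0],[[-0.0535,0,0.018],0],[[-0.0535,0,0.0195],0],[[-0.0535,0,0.0195],0]])

```text
time_s: 10.78
tcp_pos: [0.5103, 0.0899, 0.1882]
eef_rot: [-90.1, -0.0, 94.6]
contact_force: [0.8, 0.0, 0.4]
gripper_width: 0.0298
```

Request:
apply_moves(rows=[[[0,0,0.001],0],[[0,0,0.002],0],[[0,0,0.002],0]])

```text
time_s: 11.15
tcp_pos: [0.5082, 0.0896, 0.1875]
eef_rot: [-90.1, -0.0, 94.6]
contact_force: [2.3, 0.0, 0.9]
gripper_width: 0.0297
```

Request:
apply_moves(rows=[[[0,0,0.001],0],[[0,0,0.002],0],[[0,0,0.002],0]])

```text
time_s: 11.52
tcp_pos: [0.5058, 0.0893, 0.1871]
eef_rot: [-90.0, 0.0, 94.6]
contact_force: [1.8, 0.2, 1.2]
gripper_width: 0.0298
```

Request:
apply_moves(rows=[[[0,0,0.0015],0],[[0,0,0.003],0],[[0,0,0.003],0]])

```text
time_s: 11.9
tcp_pos: [0.5027, 0.0889, 0.1871]
eef_rot: [-90.0, 0.0, 94.6]
contact_force: [1.9, -1.0, 1.8]
gripper_width: 0.03
```

Request:
apply_moves(rows=[[[0,0,0.0015],0],[[0,0,0.003],0],[[0,0,0.003],0]])

```text
time_s: 12.28
tcp_pos: [0.4997, 0.0887, 0.1871]
eef_rot: [-90.0, 0.0, 94.6]
contact_force: [2.6, -1.2, 1.3]
gripper_width: 0.0296
```

Request:
apply_moves(rows=[[[0,0,0.0015],0],[[0,0,0.003],0],[[0,0,0.003],0]])

```text
time_s: 12.65
tcp_pos: [0.4967, 0.0885, 0.187]
eef_rot: [-90.0, 0.0, 94.6]
contact_force: [2.3, -0.7, 0.2]
gripper_width: 0.0294
```

Request:
apply_moves(rows=[[[0,0,0.001],0],[[0,0,0.002],0],[[0,0,0.003],0],[[0,0,0.003],0]])

```text
time_s: 13.15
tcp_pos: [0.4942, 0.0885, 0.1872]
eef_rot: [-90.0, -0.0, 94.6]
contact_force: [4.0, -0.8, -2.7]
gripper_width: 0.0297
```

Request:
apply_moves(rows=[[[0,0,0.001],0],[[0,0,0.002],0],[[0,0,0.002],0]])

```text
time_s: 13.52
tcp_pos: [0.4929, 0.0887, 0.1875]
eef_rot: [-90.1, -0.0, 94.6]
contact_force: [6.9, -1.0, -2.6]
gripper_width: 0.0293
```

Request:
apply_moves(rows=[[[0,0,-0.006],0],[[0,0,-0.012],0],[[0,0,-0.016],0],[[0,0,-0.02],0],[[0,0,-0.024],0],[[0,0,-0.028],0],[[0,0,-0.031],0],[[0,0,-0.034],0],[[0,0,-0.034],0]])

```text
time_s: 14.65
tcp_pos: [0.5259, 0.0909, 0.1871]
eef_rot: [-90.0, -0.0, 94.6]
contact_force: [-1.8, 0.4, 0.0]
gripper_width: 0.03
```

Request:
apply_moves(rows=[[[0,0,0.004],0],[[0,0,0.007],0],[[0,-0.03,0.007],0],[[0,-0.065,0.007],0],[[0,-0.1,0.007],0],[[0,-0.1,0.007],0],[[0,-0.1,0.007],0]])

```text
time_s: 15.52
tcp_pos: [0.5184, 0.0902, 0.2869]
eef_rot: [-90.0, -0.0, 94.6]
contact_force: [-0.7, -0.2, -0.2]
gripper_width: 0.0297
```

```bash
python3 - <<'E'
from h import *
from plant import *
s=get_state(); print(s["time_s"],s["tcp_pos"],s["eef_rot"],s["contact_force"])
c=capture("wrist"); cv2.imwrite("pics/w2.png",c["pixels"]); np.savez("w2.npz",**c,pos=s["tcp_pos"],rot=s["eef_rot"])
c=load("w2.npz");P,q=wcloud(c)
m=(c["z_map"]>0)&(P[...,2]>.155)&(P[...,2]<.175); m[275:]=0
k,l,st,ce=cv2.connectedComponentsWithStats(m.astype(np.uint8))
for i in range(1,k):
    if st[i,4]>15: print(st[i],P[l==i].mean(0).round(4),q[l==i].mean(0).round(4))
c=capture("scene"); cv2.imwrite("pics/s2.png",cv2.resize(c["pixels"][130:270,300:460],None,fx=4,fy=4))
E
```

```text
15.525 [0.51843198 0.0902486  0.28687697] [-8.99965924e+01 -1.86678132e-02  9.45518972e+01] [-0.69882174 -0.21276639 -0.19672783]
[305 146  34  38 918] [0.5219 0.037  0.1647] [-0.0534  0.1221  0.0007]
[306 238  32  37 840] [0.5172 0.0916 0.1641] [0.0014 0.1228 0.0011]
```

View pics/w2.png

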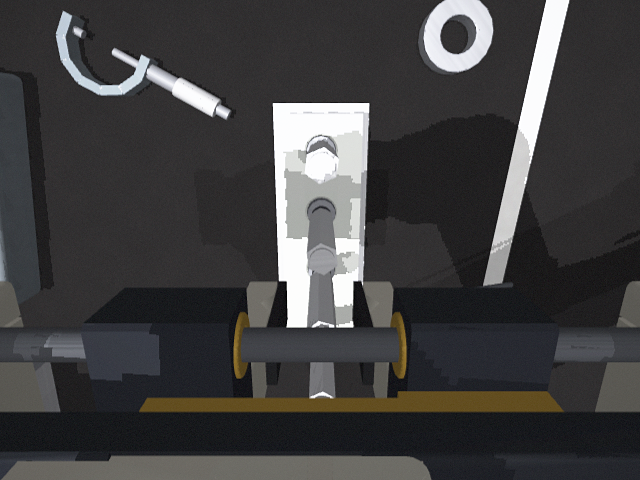

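View pics/s2.png

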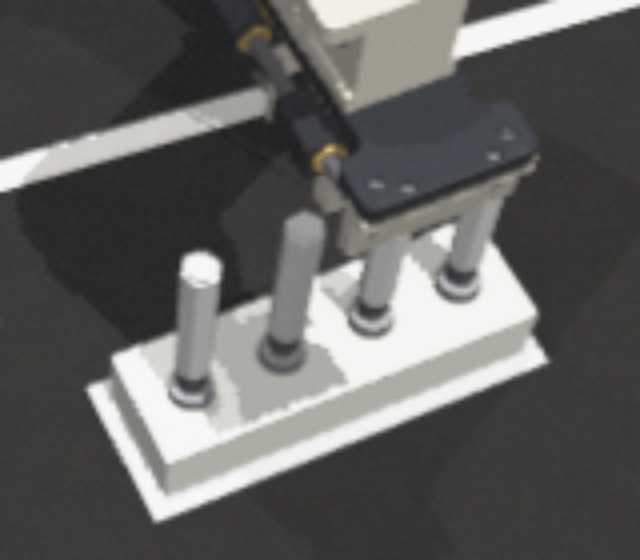

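The loose handle stands upright again, with its top at (323,260) in the wrist view. For completeness I'll rock the fourth handle, at (321,165).

Request:
apply_moves(rows=[[[-0.025,0,0],0],[[-0.05,0,0],0],[[-0.0535,0,0.0005],0],[[-0.0535,0.03,0.0005],0],[[-0.0535,0.065,0.0005],0],[[-0.0535,0.095,0.0005],0],[[-0.0535,0.1,0.004],0],[[-0.0535,0.1,0.008],0],[[-0.0535,0.1,0.01],0],[[-0.0535,0.1,0.01],0]])

```text
time_s: 16.88
tcp_pos: [0.5136, 0.0365, 0.1883]
eef_rot: [-90.1, -0.0, 94.6]
contact_force: [0.7, -0.5, -0.1]
gripper_width: 0.0297
```

Request:
apply_moves(rows=[[[0,0,0.001],0],[[0,0,0.002],0],[[0,0,0.002],0]])

```text
time_s: 17.25
tcp_pos: [0.5122, 0.0364, 0.188]
eef_rot: [-90.1, -0.0, 94.6]
contact_force: [3.8, 0.2, 2.6]
gripper_width: 0.0298
```

Request:
apply_moves(rows=[[[0,0,0.001],0],[[0,0,0.0015],0],[[0,0,0.0015],0]])

```text
time_s: 17.62
tcp_pos: [0.5111, 0.0364, 0.188]
eef_rot: [-90.2, -0.0, 94.6]
contact_force: [6.4, 0.3, 4.0]
gripper_width: 0.03
```

Request:
apply_moves(rows=[[[0,0,-0.006],0],[[0,0,-0.013],0],[[0,0,-0.018],0],[[0,0,-0.02],0],[[0,0,-0.022],0],[[0,0,-0.0235],0],[[0,0,-0.0235],0]])

```text
time_s: 18.5
tcp_pos: [0.532, 0.0374, 0.1868]
eef_rot: [-89.9, 0.0, 94.5]
contact_force: [-5.4, -0.8, 3.0]
gripper_width: 0.0297
```

Request:
apply_moves(rows=[[[0,0,-0.001],0],[[0,0,-0.0015],0],[[0,0,-0.0015],0]])

```text
time_s: 18.88
tcp_pos: [0.5328, 0.0373, 0.1868]
eef_rot: [-89.8, 0.0, 94.5]
contact_force: [-7.5, -0.3, 5.6]
gripper_width: 0.0301
```

Handles 1, 2 and 4 came up firm within about 21 mm of total TCP travel. Handle 3 dragged at about 2 N for about 24 mm one way before it stopped, so handle 3 is the loose one. Next I'll grasp it.

Request:
apply_moves(rows=[[[0,-0.002,0.006],0],[[0,-0.02,0.0115],0],[[0,-0.05,0.0115],0],[[0,-0.06,0.012],0],[[0.02,-0.06,0.012],0],[[0.045,-0.06,0.012],0],[[0.054,-0.06,0.012],0],[[0.054,-0.06,0.012],0],[[0.054,-0.03,0.012],0],[[0.054,0,0.012],0],[[0.054,0.011,0.012],0],[[0.054,0.011,0.012],0],[[0.054,0.011,0.012],0]])

```text
time_s: 20.5
tcp_pos: [0.519, 0.0909, 0.1772]
eef_rot: [-90.1, -0.0, 94.6]
contact_force: [0.4, 1.0, 0.4]
gripper_width: 0.0298
```

Request:
apply_moves(rows=[[[0,0,0],0],[[0,0,0],0],[[0,0,0],0],[[0,0,0],0],[[0,0,0],0],[[0,0,0],0]], gripper=0, grip_force=20)

```text
time_s: 21.25
tcp_pos: [0.5184, 0.0909, 0.1768]
eef_rot: [-90.0, -0.0, 94.6]
contact_force: [-1.7, 0.2, 7.2]
gripper_width: 0.0184
```

Request:
apply_moves(rows=[[[0,-0.003,0],0],[[0,-0.008,0],0],[[0,-0.014,0],0],[[0,-0.02,0],0],[[0,-0.027,0],0],[[0,-0.034,0],0],[[0,-0.041,0],0],[[0,-0.048,0],0],[[0,-0.055,0],0],[[0,-0.055,0],0]])

```text
time_s: 22.5
tcp_pos: [0.5186, 0.0909, 0.2318]
eef_rot: [-90.1, -0.0, 94.6]
contact_force: [-0.3, 0.4, -2.0]
gripper_width: 0.0183
```

Request:
apply_moves(rows=[[[0,-0.025,0],0],[[0,-0.055,0],0],[[0,-0.085,0],0],[[0,-0.115,0],0],[[0,-0.13,0],0],[[0,-0.13,0],0]])

```text
time_s: 23.25
tcp_pos: [0.5185, 0.0909, 0.3614]
eef_rot: [-90.1, -0.0, 94.6]
contact_force: [-0.6, -0.3, -3.2]
gripper_width: 0.0185
```

```bash
python3 - <<'E'
from h import *
from plant import *
s=get_state(); print(s["time_s"],s["tcp_pos"],s["eef_rot"],s["contact_force"],s["gripper_width"],s["joints"].round(1))
for n in ("scene","wrist"):
    c=capture(n); cv2.imwrite(f"pics/{n}3.png",c["pixels"]); np.savez(f"{n}3.npz",**c,pos=s["tcp_pos"],rot=s["eef_rot"])
E
```

```text
23.25 [0.51845488 0.09093763 0.36143874] [-9.00584360e+01 -3.84130467e-02  9.45576753e+01] [-0.56210582 -0.26168949 -3.15193958] 0.018482551469599685 [ 31.3   4.1 -11.5  -0.  -74.3 -26.8]
```

View pics/scene3.png

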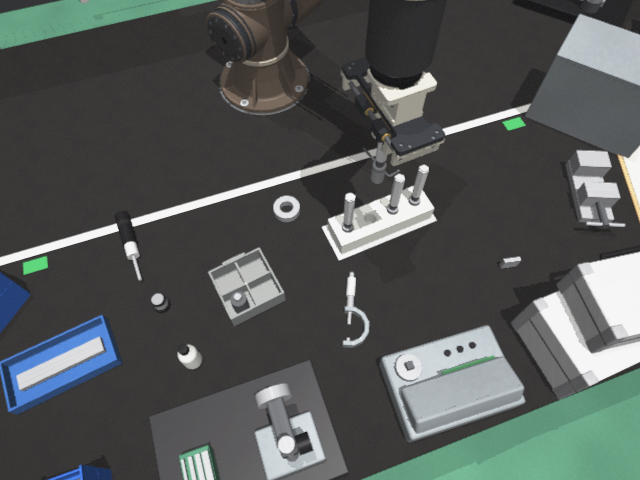

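View pics/wrist3.png

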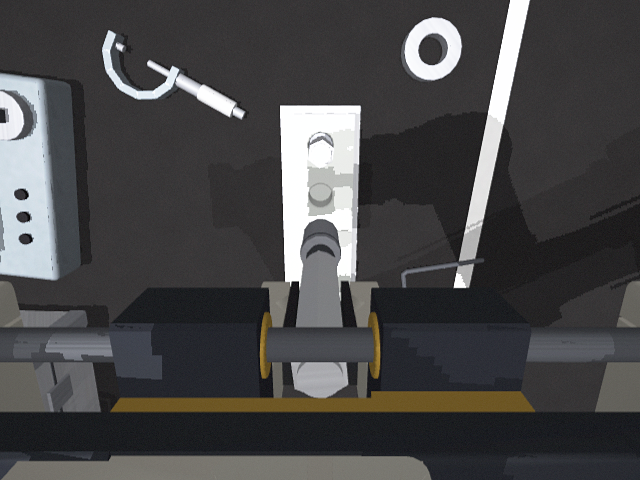

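```bash
python3 - <<'E'
from h import *
print(ray(load("top0.npz"),398.7,239.7,.042),ray(load("scene0.npz"),245.7,283.7,.042))
c=load("wrist3.npz"); P,q=wcloud(c)
m=(c["z_map"]>0)&(abs(q[...,2])<.03)&(abs(q[...,0])<.03)&(q[...,1]>.07)&(q[...,1]<.18)
for a in np.arange(.07,.18,.01):
    k=m&(q[...,1]>=a)&(q[...,1]<a+.01)
    if k.sum()>5: Q=q[k]; print(round(a,2),k.sum(),"z",Q[:,2].min().round(4),Q[:,2].max().round(4),"x min",Q[:,0].min().round(4))
E
```

```text
[ 0.56653244 -0.20016989  0.042     ] [ 0.57402979 -0.20252214  0.042     ]
0.07 301 z -0.0095 0.0083 x min -0.0094
0.08 268 z -0.0094 0.0083 x min -0.0094
0.09 227 z -0.0094 0.0084 x min -0.0099
0.1 136 z -0.0092 0.0089 x min -0.0097
0.11 119 z -0.008 0.0083 x min -0.0083
0.12 622 z -0.0122 0.0124 x min -0.0123
0.13 135 z -0.0116 0.0116 x min -0.012
0.14 136 z -0.0112 0.012 x min -0.0121
0.15 127 z -0.0113 0.0119 x min -0.0121
0.16 62 z -0.0111 0.0114 x min -0.012
```

Request:
apply_moves(rows=[[[-0.01,0,0],0],[[-0.03,0,0],0],[[-0.055,0,0],0],[[-0.085,0,0.001],0],[[-0.115,0,0.001],0],[[-0.145,0,0.001],0],[[-0.175,0,0.001],0],[[-0.205,0.0,0.002],0],[[-0.235,0.0,0.002],0],[[-0.255,0.0,0.002],0],[[-0.266,0.0,0.002],0],[[-0.271,0,0.002],0],[[-0.271,0.02,0.002],0],[[-0.271,0.045,0.002],0],[[-0.271,0.07,0.002],0],[[-0.271,0.09,0.002],0],[[-0.271,0.1,0.002],0],[[-0.271,0.1,0.002],0],[[-0.271,0.1,0.002],0]])

```text
time_s: 25.72
tcp_pos: [0.5384, -0.1795, 0.2621]
eef_rot: [-90.1, 0.0, 94.6]
contact_force: [0.6, 0.1, -3.4]
gripper_width: 0.0183
```

```bash
python3 - <<'E'
from h import *
from plant import *
s=get_state(); print(s["time_s"],s["tcp_pos"],s["eef_rot"],s["contact_force"],s["gripper_width"])
for n in ("wrist","scene"):
    c=capture(n); cv2.imwrite(f"pics/{n}4.png",c["pixels"]); np.savez(f"{n}4.npz",**c,pos=s["tcp_pos"],rot=s["eef_rot"])
c=load("wrist4.npz"); P,q=wcloud(c)
m=(c["z_map"]>0)&(abs(P[...,2]-.042)<.004)&(P[...,0]>.48)&(P[...,0]<.66)&(P[...,1]<-.12)&(P[...,1]>-.29)
print(m.sum(),cv2.minAreaRect((P[m][:,:2]*1000).astype(np.float32)))
E
```

```text
25.725 [ 0.53836951 -0.17950203  0.26210908] [-9.00766543e+01  2.27506929e-02  9.45788949e+01] [ 0.61650479  0.06266673 -3.39506466] 0.01827124281037985
3313 ((566.2962646484375, -200.917724609375), (122.60322570800781, 116.5776138305664), 9.244632720947266)
```

View pics/wrist4.png

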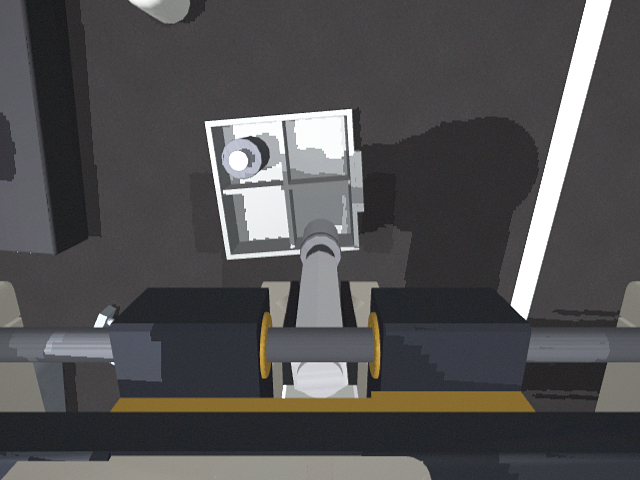

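View pics/scene4.png

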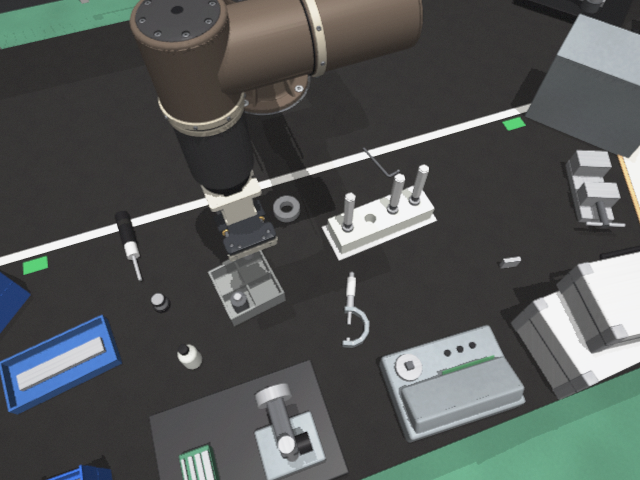

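Request:
apply_moves(rows=[[[0.002,0.01,0.001],0],[[0.002,0.025,0.001],0],[[0.002,0.04,0.001],0],[[0.002,0.055,0.001],0],[[0.002,0.068,0.001],0],[[0.002,0.077,0.001],0],[[0.002,0.083,0.001],0],[[0.002,0.086,0.001],0],[[0.002,0.086,0.001],0],[[0.002,0.086,0.001],0]])

```text
time_s: 27.08
tcp_pos: [0.5369, -0.1776, 0.1756]
eef_rot: [-90.0, 0.0, 94.6]
contact_force: [-0.1, 0.1, -2.9]
gripper_width: 0.0181
```

Request:
apply_moves(rows=[[[0,0.001,0],0],[[0,0.002,0],0],[[0,0.002,0],0]])

```text
time_s: 27.45
tcp_pos: [0.5366, -0.1776, 0.1731]
eef_rot: [-90.0, -0.0, 94.6]
contact_force: [-0.4, 0.2, -2.7]
gripper_width: 0.0185
```

Request:
apply_moves(rows=[[[0,0.0005,0],0],[[0,0.001,0],0],[[0,0.001,0],0]])

```text
time_s: 27.82
tcp_pos: [0.5367, -0.1776, 0.1721]
eef_rot: [-90.0, -0.0, 94.6]
contact_force: [0.6, -0.1, -2.5]
gripper_width: 0.0186
```

Request:
apply_moves(rows=[[[0,0.0005,0],0],[[0,0.001,0],0],[[0,0.001,0],0]])

```text
time_s: 28.2
tcp_pos: [0.5367, -0.1776, 0.1711]
eef_rot: [-90.0, -0.0, 94.6]
contact_force: [0.6, -0.4, -2.4]
gripper_width: 0.0185
```

Request:
apply_moves(rows=[[[0,0.0005,0],0],[[0,0.001,0],0],[[0,0.001,0],0]])

```text
time_s: 28.58
tcp_pos: [0.5369, -0.1777, 0.1708]
eef_rot: [-90.0, 0.0, 94.6]
contact_force: [-1.0, -0.1, 5.1]
gripper_width: 0.0182
```

Touchdown: the vertical force went from -2.4 to +5.1 N. I'll ease off slightly, then release.

Request:
apply_moves(rows=[[[0,-0.0005,0],0],[[0,-0.0005,0],0]], grip_force=5)

```text
time_s: 28.82
tcp_pos: [0.5368, -0.1776, 0.1708]
eef_rot: [-90.0, 0.0, 94.6]
contact_force: [-1.8, 0.2, 2.4]
gripper_width: 0.0185
```

Request:
apply_moves(rows=[[[0,0,0],0],[[0,0,0],0],[[0,0,0],0],[[0,0,0],0]], gripper=0.45)

```text
time_s: 29.32
tcp_pos: [0.5367, -0.1776, 0.1706]
eef_rot: [-90.0, 0.0, 94.6]
contact_force: [0.2, -0.8, 0.2]
gripper_width: 0.0395
```

Request:
apply_moves(rows=[[[0,-0.01,0],0],[[0,-0.03,0],0],[[0,-0.06,0],0],[[0,-0.09,0],0],[[0,-0.12,0],0],[[0,-0.13,0],0],[[0,-0.13,0],0]])

```text
time_s: 30.2
tcp_pos: [0.5368, -0.1776, 0.3013]
eef_rot: [-90.1, -0.0, 94.6]
contact_force: [-0.1, 0.8, -0.3]
gripper_width: 0.0394
```

```bash
python3 - <<'E'
from h import *
from plant import *
s=get_state(); print(s["time_s"],s["tcp_pos"],s["contact_force"],s["gripper_width"])
for n in ("wrist","scene"):
    c=capture(n); cv2.imwrite(f"pics/{n}5.png",c["pixels"]); np.savez(f"{n}5.npz",**c,pos=s["tcp_pos"],rot=s["eef_rot"])
a=cv2.imread("pics/scene5.png"); cv2.imwrite("pics/scene5z.png",cv2.resize(a[150:340,195:450],None,fx=3,fy=3,interpolation=cv2.INTER_CUBIC))
c=load("wrist5.npz"); P,q=wcloud(c)
m=(c["z_map"]>0)&(P[...,2]>.145)&(P[...,2]<.168)&(abs(P[...,0]-.537)<.04)&(abs(P[...,1]+.178)<.04)
print(P[m].mean(0),P[m][:,2].max())
E
```

```text
30.2 [ 0.53676309 -0.1775772   0.30130709] [-0.12116931  0.75472012 -0.27678658] 0.039373699748101586
[ 0.53641309 -0.17707914  0.15761903] 0.16191714999290396
```

View pics/wrist5.png

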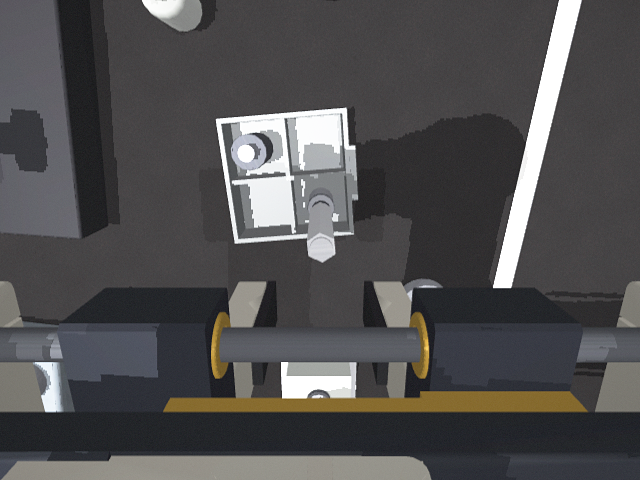

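View pics/scene5z.png

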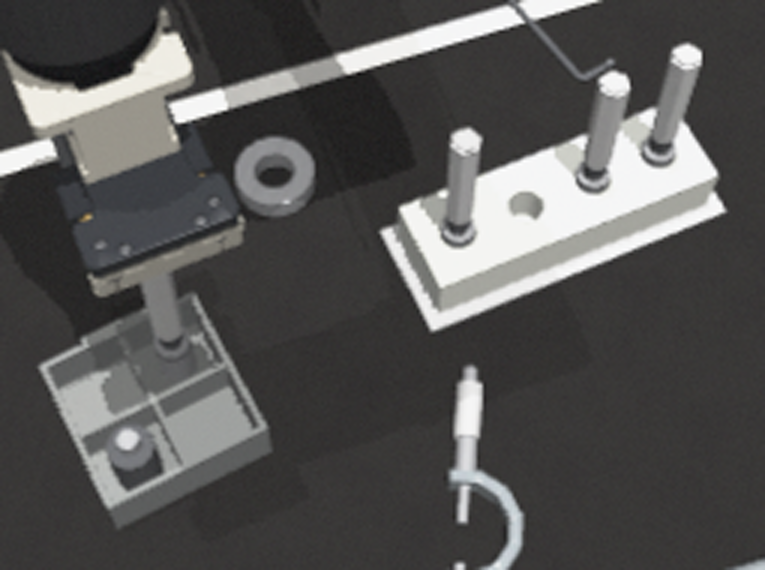

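The gauge stands upright and free in its cell, with its top at (321,250) in the wrist view. In the zoomed scene view its collet is at (172,345). The three sound gauges are seated in the rack, and everything else looks unmoved.

```bash
python3 -c "from plant import close_job; print(close_job())"
```

```text
the job is handed in; nothing more can be done
None
```

The loose gauge was the third from the +y (far left) end of the rack. It now stands upright in an empty cell of the repair box, diagonally opposite `old_plug`, and I've handed the job in. I can't tell which letter (a–d) it is, because the names aren't visible in the images.

- **Feeling for play:** I rocked all four handles with open fingers. Three came up firm both ways, at about 6–9 N within about 21 mm of total finger travel, of which 12 mm was finger clearance. The third dragged at about 2 N for some 24 mm before it stopped firm at 7 N. I pushed that one to firm one way only and then straightened it, because the play was already clear.
- **Placing:** The plug hung plumb in the grip to about 0.5 mm. It touched down at about 5 N and was released.
- **Last checks:**
  - The handle top sits within about 1 mm of where I released it, in the cell at (-28, +28) mm.
  - The three sound gauges are seated in the rack.
  - The bystanders in view look unmoved.
  - The gripper is clear of everything, at about 30 s of the 72 s allowed.
- **Disagreements:** The first camera estimates of the box centre differed by up to 7 mm in x. A wrist-camera measurement settled this before I lowered the gauge. A brief 7 N vertical reading appeared when the grip closed in the rack, and it was gone after the lift.

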